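# Find the full carton by feel and lock it in the pick-up bay

## Robot

A 6-joint arm with a two-finger parallel gripper is mounted at the origin on the work surface. World frame = base frame: x ahead of the robot, y to its left, z up, the work surface at z = 0. Lengths are in m, angles in rad, forces in N, time in s.
With the tool pointing down it reaches from about 0.275 to 0.975 m from the base axis. Payload 8.4 kg.
Tool frame: the origin (TCP) lies between the finger pads; the fingertips stand 8 mm ahead of it and the grasp point (between the pads) lies 11 mm behind it (ctrl.finger_overhang is the distance from the TCP to the fingertips, in m); z points along the fingers, y is the line along which they close (so a half turn about z gives the same grasp; the last joint's range is limited). The gripper opens to 92 mm and grips with 3 to 60 N. Pads are 20 mm wide; open, the fingers measure 128 mm over their backs; the gripper's body (75 mm by 189 mm) begins 69 mm behind the grasp point.
Start: joints at [1.208, 0.353, 1.633, -0, 1.155, -0.002], TCP at [0.221, 0.585, 0.223] pointing down, gripper open.
Joint ranges: [-2.63, 2.63], [-0.92, 2.1], [0.06, 2.66], [-1.3, 4.44], [0, 2.69], [-3.02, 3.02]. Speed limits (rad/s): [2.22, 2.22, 2.79, 3.14, 3.14, 3.14].

## Interface

Orientations are given as a rotation vector (axis times angle).
In Python, from station import ctrl, imaging gives the robot as it stands.
- The arm moves only by the tool drive_tool, never from a script. Its argument "rows" is a list of rows, each an object of numbers: "x", "y", "z": the shift along the tool's x, y, z scaled (see below); "ax", "ay", "az": the turn, a rotation vector about the tool's x, y, z scaled (see below); "hand": the opening, from -1 (shut) to 1 (fully open). A call has 1 to 8 rows; each row shifts and turns the commanded pose from where the row before left it, along the tool's axes as they then stand; what a row does not reach is not made up. The controller multiplies each number of a shift by 0.05 m and each number of a turn by 6 degrees. A row lasts 1/12 s, in which the tool goes at most 41.7 mm and 7.16 degrees, less where a joint would pass 70% of its speed; a pose out of reach is approached as far as the arm can. A call with a number of a shift or a turn outside -1 to 1 is refused whole. A call with a gripper value outside its range is refused whole. The fingers move at their own pace and stop on an object; "squeeze" is the grip in N (left out, the last holds). Time passes only in rows, so rows that do not move let the fingers close. It gives the time, the measured TCP pose, the force, the opening and the grip force at its end, in the units of the state.
- ctrl.state(): the state, without advancing time (a new reading comes with each control period).
- imaging.read_camera(name): name is "scene" or "top"; returns a dict with "image" (400x640x3 uint8, blue, green, red), "range_z" (400x640 float32, m along the optical axis (not along the pixel's ray), 0 where there is no reading), "fx", "fy", "cx", "cy" (pixels), "eye" and "rotation" of the camera in the world. Camera axes: x right, y down, z forward; pixel columns grow to the right and rows downward; lengths in m; the calibration is good to about 2 mm. A picture is of the moment at which its call begins.
- ctrl.finish_job(): hands the job in; it is judged then, once.
The state is a dict: "time_s": time; "qpos": joint angles; "joint_velocities": joint speeds; "tau": joint torques, N m; "position": TCP position; "tool_rot": TCP orientation; "contact_force": force on the tool from outside, world axes, zero at the start; "ft_torque": the same for the moment, N m; "gripper_width": opening from 0.0 (shut) to 1.0 (fully open); "grip_force": force on a finger pad.
Only numpy, scipy, OpenCV 4.12 (cv2) and the standard library are available. Lean on these libraries where they do the work, as an engineer would, in place of code of your own. Each camera call takes 0.05 s, during which the arm holds its last target. There are 200 camera calls.

## Task

Only one of the three identical cartons on the counter is full; find out by feel which one is the heavy one. Slide it into the grey pick-up bay until it is fully home against the bay's back stop, then swing the steel hasp shut across the mouth. Leave the two nearly empty cartons where they stand, within a few centimetres; keep all cartons upright, and leave the other things on the counter alone.

Things in the scene. Friction and masses are not known exactly. Their poses are not given: they have to be found in the camera images.
- carton_a: One of three identical-looking taped cartons, 100 x 100 x 80 mm high, closed, loose, too wide to grasp. Origin: centre of underside; x, y along its sides (x within 0.25 rad of world x at first). One of the three weighs 0.6 to 0.85 kg, the other two under 0.2 kg; contents lie mid-floor. Sliding drag: about 1.2 to 2.1 N if nearly empty, 4.5 to 9 N if full.
- carton_b: One of three identical-looking taped cartons, 100 x 100 x 80 mm high, closed, loose, too wide to grasp. Origin: centre of underside; x, y along its sides (x within 0.25 rad of world x at first). One of the three weighs 0.6 to 0.85 kg, the other two under 0.2 kg; contents lie mid-floor. Sliding drag: about 1.2 to 2.1 N if nearly empty, 4.5 to 9 N if full.
- carton_c: One of three identical-looking taped cartons, 100 x 100 x 80 mm high, closed, loose, too wide to grasp. Origin: centre of underside; x, y along its sides (x within 0.25 rad of world x at first). One of the three weighs 0.6 to 0.85 kg, the other two under 0.2 kg; contents lie mid-floor. Sliding drag: about 1.2 to 2.1 N if nearly empty, 4.5 to 9 N if full.
- mat: Green counter mat, 500 mm (x) by 1240 mm (y), 3 mm thick, fixed on the counter under the cartons, the bay and the way between; all their heights are counted from its top. Origin: centre of its underside.
- bay: U-shaped grey steel bay fixed on the mat, open on top, no floor. Origin: on the mat in its middle. In its frame the mouth looks to +y (robot's left at yaw 0); back stop face at y = -60 mm; side walls' inner faces at x = -57 and +57, flaring out from y = 41 to 62; walls 50 mm high. A carton fully home has its centre at x about 0, y = -10 mm, its rear face at y = +40.
- bay_catch (a point): The hasp's catch: a small steel staple beside the bay's far (+x) mouth corner, 39 mm above the mat, at x = +76, y = +70 mm in the bay's frame; its axes are the bay's.
- hasp (a joint): Hasp angle (rad): flat steel strap 170 mm long, 27 to 51 mm above the mat, 5 mm thick, on an upright pin at the bay's near (-x) mouth corner. 0: shut across the mouth along the bay's +x, slotted end over the staple (a stop). Grows counter-clockwise from above: pi/2 points out of the mouth (+y), pi to the bay's -x, stop at 3.6. Stays where left; about 0.5 N at mid-length moves it.
- hasp_hinge (a point): The hasp's pin axis, at mid-height of the strap (39 mm above the mat), at x = -79 mm, y = +67.5 mm in the bay's frame; its axes are the bay's.
- hasp_end (a point): Free end of the hasp, on its centre line, 168 mm from the pin; its x axis points along the strap away from the pin.
- spool: Bystander: black plastic spool, 76 mm across, 60 mm high, standing; origin at the centre of its underside.
- can: Bystander: small metal can, 60 mm across, 85 mm high, standing; origin at the centre of its underside.
- tape_roll: Bystander: grey roll of tape, 64 mm across, 24 mm high, lying flat; origin at the centre of its underside.

How it is judged:
At the end, for the whole second after the job is handed in: The heavy carton (over 4.5 N on the mat) is upright, at rest in the bay, within 12 mm of its centre line and at most 5 mm short of the back stop; the hasp is shut (under 0.06 rad); the other two cartons are upright, within 60 mm of their starts (((contact force between carton_a and mat above 4.5 N and y of carton_a in the frame of bay between -0.02 and -0.005 m and x of carton_a in the frame of bay between -0.012 and 0.012 m and angle between each of carton_a, carton_b, carton_c's own z axis and vertical below 0.1 rad and linear speed of each of carton_a, carton_b, carton_c below 0.01 m/s and distance of each of carton_b, carton_c from where it was at the start of the episode below 0.06 m) or (contact force between carton_b and mat above 4.5 N and y of carton_b in the frame of bay between -0.02 and -0.005 m and x of carton_b in the frame of bay between -0.012 and 0.012 m and angle between each of carton_b, carton_a, carton_c's own z axis and vertical below 0.1 rad and linear speed of each of carton_b, carton_a, carton_c below 0.01 m/s and distance of each of carton_a, carton_c from where it was at the start of the episode below 0.06 m) or (contact force between carton_c and mat above 4.5 N and y of carton_c in the frame of bay between -0.02 and -0.005 m and x of carton_c in the frame of bay between -0.012 and 0.012 m and angle between each of carton_c, carton_a, carton_b's own z axis and vertical below 0.1 rad and linear speed of each of carton_c, carton_a, carton_b below 0.01 m/s and distance of each of carton_a, carton_b from where it was at the start of the episode below 0.06 m)) and value of joint hasp below 0.06 rad); the robot touches nothing.
It fails at once if a carton tipped over (angle between any of carton_a, carton_b, carton_c's own z axis and vertical above 0.6 rad).
It fails at once if a bystander disturbed (distance of any of spool, can, tape_roll from where it was at the start of the episode above 0.03 m).
It also fails if it takes over 72 s, if anything falls off the work surface, if the arm or the gripper's body presses on something with over 40 N, if the wrist force passes 120 N, or if a joint passes its speed limit or range.

## Working session

There is one attempt and no reset: what is moved stays moved. The work goes in short steps, Python scripts to look and compute and a tool call to move; the robot and the scene stay as the last step left them, time stands still between calls to the robot, and variables do not carry over. Pictures are saved under pics/ and viewed, at most 10 in all, crops included, and the job is handed in when it is done.

Besides the shell and the picture viewer there is one more tool, called after "Request:" as name([rows], argument=value, ...), one row to a line, values as JSON. drive_tool: Moves the arm, as the interface text tells. Shifts and turns lie within -1 to 1; 1 stands for 0.05 m of shift or 6 degrees of turn. Its arguments: {"type":"object","properties":{"rows":{"type":"array","items":{"type":"object","properties":{"x":{"type":"number"},"y":{"type":"number"},"z":{"type":"number"},"ax":{"type":"number"},"ay":{"type":"number"},"az":{"type":"number"},"hand":{"type":"number"}}}},"squeeze":{"type":"number"}},"required":["rows"]}

```bash
mkdir -p pics; cat > h.py <<'E'
import numpy as np,cv2
from station import ctrl,imaging
def shot(n,f=None):
    c=imaging.read_camera(n)
    if f: cv2.imwrite('pics/'+f,c['image'])
    return c
def cloud(c):
    h,w=c['range_z'].shape
    v,u=np.mgrid[:h,:w]; z=c['range_z']
    p=np.stack([(u-c['cx'])/c['fx']*z,(v-c['cy'])/c['fy']*z,z],-1)
    P=p@np.array(c['rotation']).T+np.array(c['eye'])
    P[z==0]=np.nan
    return P
E
python3 - <<'E'
from h import *
for n in('scene','top'):
    c=shot(n,n+'0.png'); P=cloud(c); np.save(n+'.npy',P)
    print(n,c['eye'],c['rotation'],c['fx'])
print(ctrl.state())
E
```

```text
Traceback (most recent call last):
  File "h.py", line 11, in cloud
    P=p@np.array(c['rotation']).T+np.array(c['eye'])
      ~~~~~~~~~~~~~~~~~~~~~~~~~~~^~~~~~~~~~~~~~~~~~~
ValueError: operands could not be broadcast together with shapes (400,640) (3,)
```

```bash
sed -i "s/np.array(c\['rotation'\]).T/cv2.Rodrigues(np.array(c['rotation'],float))[0].T/" h.py
python3 - <<'E'
from h import *
for n in('scene','top'):
    c=shot(n,n+'0.png'); P=cloud(c); np.save(n+'.npy',P)
    print(n,c['eye'],c['rotation'],c['fx'])
    z=P[...,2]; print(np.nanpercentile(z,[1,25,50,75,99]))
    m=(z>.065)&(z<.1)&(P[...,0]>.1)
    k,l,s,ce=cv2.connectedComponentsWithStats(m.astype(np.uint8))
    for i in range(1,k):
        if s[i,4]>60:
            q=P[l==i]; print(s[i],q.mean(0).round(4),cv2.minAreaRect((q[:,:2]*1000).astype(np.float32)))
print(ctrl.state())
E
```

```text
scene [1.35499488 0.08563652 1.03325454] [-1.78015189 -1.9254042   0.66408221] 498.49239198231834
[-7.57533211e-01 -3.57036359e-03  2.03770402e-04  2.94100951e-03
  2.80714395e-01]
[79 57 14 19 85] [ 0.143  -0.7264  0.0689] ((142.56219482421875, -727.0467529296875), (82.03592681884766, 17.978702545166016), 2.0458264350891113)
[114  59  13  19  78] [ 0.1435 -0.6169  0.0684] ((141.36770629882812, -617.8170166015625), (82.61007690429688, 18.14708137512207), 0.5392418503761292)
[ 351  130   45   35 1257] [0.4345 0.1619 0.0812] ((427.4710693359375, 162.18052673339844), (105.82030487060547, 101.78987121582031), 11.553282737731934)
[ 299  132   47   39 1269] [0.458  0.031  0.0813] ((449.76080322265625, 30.850200653076172), (101.44633483886719, 110.22565460205078), 78.6288833618164)
[ 411  136   41   35 1289] [0.4432 0.312  0.0812] ((435.50799560546875, 312.8292236328125), (101.50877380371094, 106.69734954833984), 88.47408294677734)
[  0 170  21  27 330] [ 0.6275 -0.7352  0.0951] ((636.9869995117188, -740.0938110351562), (80.27779388427734, 53.94602584838867), 5.1407365798950195)
[  0 170  4
[... 1189 characters left out ...]
620117)
{'time_s': 0.15, 'qpos': array([ 1.20758903e+00,  3.53509930e-01,  1.63394185e+00,  3.06683480e-06,
        1.15517828e+00, -2.41470692e-03]), 'joint_velocities': array([ 0.00192003, -0.00341358, -0.00124878,  0.00179568, -0.00071149,
        0.00081696]), 'tau': array([-2.32147531e-04, -5.94208252e+01, -3.34466386e+01,  6.98946789e-02,
        2.04807089e-02, -1.03144298e-04]), 'position': array([0.22051673, 0.58442669, 0.22203228]), 'tool_rot': array([-5.63630347e-01, -3.09042398e+00,  1.60150769e-03]), 'contact_force': array([-0.0496813 ,  0.39733173, -0.51839541]), 'ft_torque': array([-0.01929665, -0.00946799,  0.04065174]), 'grip_force': 0.0, 'gripper_width': 1.0013959164972381}
```

View pics/top0.png

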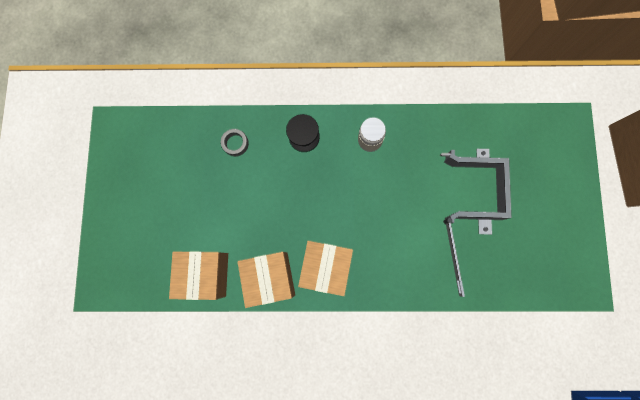

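View pics/scene0.png

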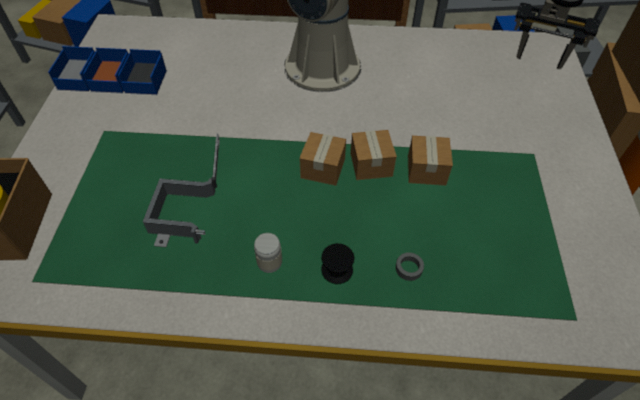

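```bash
python3 - <<'E'
from h import *
for n in('top','scene'):
    P=np.load(n+'.npy'); z=P[...,2]
    m=(z>.035)&(z<.062)&(P[...,0]>.3)&(P[...,0]<.8)&(P[...,1]<-.12)&(P[...,1]>-.6)
    q=P[m]; print(n,len(q),q.min(0),q.max(0),np.median(q[:,2]))
    np.save(n+'b.npy',q)
    im=np.zeros((600,800,3),np.uint8)
    # x up 0.3-.8 , y left
    for p in q:
        cv2.circle(im,(int((-.12-p[1])*1500),int((.72-p[0])*1500)),1,(0,255,255) if p[2]>.046 else (255,0,0),-1)
    for i in range(0,9):
        cv2.putText(im,str(i),(i*75,598),0,.4,(255,)*3); cv2.line(im,(i*75,0),(i*75,600),(60,60,60))
        cv2.line(im,(0,i*75),(800,i*75),(60,60,60))
    cv2.imwrite('pics/bay_%s.png'%n,im)
for n in('top','scene'):
    P=np.load(n+'.npy'); z=P[...,2]
    q=P[(P[...,0]>.7)&(P[...,0]<.85)&(abs(P[...,1])<.6)&(z>.015)&(z<.12)]
    for lo,hi in((-.15,0),(.02,.16),(.18,.4)):
        r=q[(q[:,1]>lo)&(q[:,1]<hi)]; print(lo,r.min(0).round(3),r.max(0).round(3))
E
```

```text
top 1631 [ 0.38738933 -0.38631413  0.03504303] [ 0.71715627 -0.23347826  0.06181268] 0.05286494738506475
scene 1347 [ 0.38985372 -0.38952853  0.03502059] [ 0.71980212 -0.23567463  0.06185154] 0.05054249867002869
-0.15 [ 0.726 -0.103  0.016] [ 0.783 -0.044  0.093]
0.02 [0.728 0.05  0.016] [0.803 0.124 0.068]
0.18 [0.718 0.223 0.015] [0.781 0.287 0.031]
-0.15 [ 0.727 -0.104  0.016] [ 0.79  -0.045  0.093]
0.02 [0.728 0.049 0.015] [0.804 0.122 0.069]
0.18 [0.719 0.221 0.015] [0.784 0.286 0.033]
```

View pics/bay_top.png

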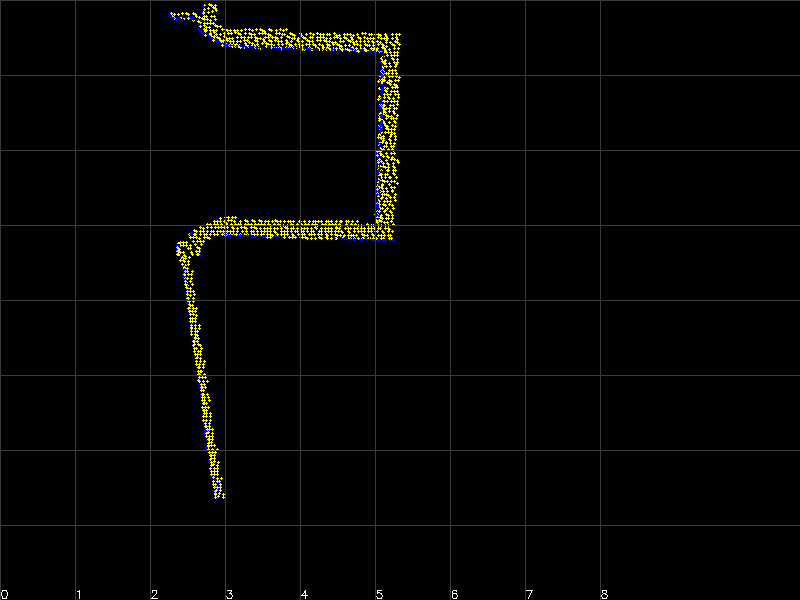

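```bash
python3 - <<'E'
from h import *
for n in('top','scene'):
    q=np.load(n+'b.npy'); q=q[q[:,2]>.047]
    def edge(sel,a,b,lo,hi,f):
        r=q[sel]; xs=[];ys=[]
        for t in np.arange(lo,hi,.006):
            s=r[(r[:,a]>=t)&(r[:,a]<t+.006)][:,b]
            if len(s)>2: xs.append(t+.003); ys.append(f(s))
        p=np.polyfit(xs,ys,1); return p
    far=edge(q[:,0]>.66,1,0,-.36,-.285,lambda s:np.percentile(s,5))
    near=edge((q[:,0]<.6)&(q[:,0]>.555),1,0,-.36,-.285,lambda s:np.percentile(s,95))
    back=edge(q[:,1]<-.355,0,1,.58,.685,lambda s:np.percentile(s,95))
    print(n,'far',far[0],np.polyval(far,-.31),'near',near[0],np.polyval(near,-.31),'back',back[0],np.polyval(back,.63))
    h=q[(q[:,0]<.53)]; p=np.polyfit(h[:,0],h[:,1],1); print('hasp',p[0],np.polyval(p,.555),np.polyval(p,.39),h[:,0].min())
E
```

```text
top far 0.03233732577996221 0.6879819446495159 near 0.0028456644761833496 0.5724832242490904 back 0.020822288696679812 -0.37223496166173103
hasp 0.140880411717178 -0.242144403251947 -0.26538967118528134 0.3880735247994179
scene far 0.02511998773102838 0.6896321938342206 near 0.050738014766515904 0.5756334231528809 back 0.009090506725965744 -0.3741305580299898
hasp 0.14072012997275818 -0.24423609082871123 -0.2674549122742163 0.39020836499509404
```

Request:
drive_tool([
  {"hand":-1},
])

```text
invalid input at $.rows[0]: expected keys x, y, z, ax, ay, az, hand
```

Request:
drive_tool([
  {"x":0,"y":0,"z":0.5,"ax":0,"ay":0,"az":-0.87,"hand":0.3},
  {"x":0,"y":0,"z":0.5,"ax":0,"ay":0,"az":-0.87,"hand":0.3},
  {"x":0,"y":0,"z":0.5,"ax":0,"ay":0,"az":-0.87,"hand":0.3},
  {"x":0,"y":0,"z":0.5,"ax":0,"ay":0,"az":-0.87,"hand":0.3},
  {"x":0,"y":0,"z":0,"ax":0,"ay":0,"az":0,"hand":0.3},
])

```text
time_s: 0.57
position: [0.2195, 0.5816, 0.1177]
tool_rot: [0.012, -3.139, 0.011]
contact_force: [0.6, -0.9, 0.5]
gripper_width: 0.663
grip_force: 0.0
```

Request:
drive_tool([
  {"x":-0.29,"y":-0.66,"z":0,"ax":0,"ay":0,"az":0,"hand":0.3},
  {"x":-0.29,"y":-0.66,"z":0,"ax":0,"ay":0,"az":0,"hand":0.3},
  {"x":-0.29,"y":-0.66,"z":0,"ax":0,"ay":0,"az":0,"hand":0.3},
  {"x":-0.29,"y":-0.66,"z":0,"ax":0,"ay":0,"az":0,"hand":0.3},
  {"x":-0.29,"y":-0.66,"z":0,"ax":0,"ay":0,"az":0,"hand":0.3},
  {"x":-0.29,"y":-0.66,"z":0,"ax":0,"ay":0,"az":0,"hand":0.3},
  {"x":-0.29,"y":-0.66,"z":0,"ax":0,"ay":0,"az":0,"hand":0.3},
  {"x":-0.29,"y":-0.66,"z":0,"ax":0,"ay":0,"az":0,"hand":0.3},
])

```text
time_s: 1.23
position: [0.3384, 0.3201, 0.1239]
tool_rot: [-0.001, 3.14, 0.002]
contact_force: [0.1, 0.5, -0.2]
gripper_width: 0.654
grip_force: 0.0
```

Request:
drive_tool([
  {"x":0,"y":0,"z":0.5,"ax":0,"ay":0,"az":0,"hand":0.3},
  {"x":0,"y":0,"z":0.5,"ax":0,"ay":0,"az":0,"hand":0.3},
  {"x":0,"y":0,"z":0.5,"ax":0,"ay":0,"az":0,"hand":0.3},
  {"x":0,"y":0,"z":0,"ax":0,"ay":0,"az":0,"hand":0.3},
  {"x":0,"y":0,"z":0,"ax":0,"ay":0,"az":0,"hand":0.3},
])

```text
time_s: 1.65
position: [0.3374, 0.3209, 0.0478]
tool_rot: [0.002, -3.14, 0.002]
contact_force: [-0.2, -0.3, 0.6]
gripper_width: 0.645
grip_force: 0.0
```

Request:
drive_tool([
  {"x":-0.3,"y":-0.1,"z":0.15,"ax":0,"ay":0,"az":0,"hand":0.3},
  {"x":-0.3,"y":-0.05,"z":0.05,"ax":0,"ay":0,"az":0,"hand":0.3},
  {"x":-0.12,"y":0,"z":0,"ax":0,"ay":0,"az":0,"hand":0.3},
  {"x":-0.12,"y":0,"z":0,"ax":0,"ay":0,"az":0,"hand":0.3},
  {"x":-0.12,"y":0,"z":0,"ax":0,"ay":0,"az":0,"hand":0.3},
  {"x":-0.12,"y":0,"z":0,"ax":0,"ay":0,"az":0,"hand":0.3},
])

```text
time_s: 2.15
position: [0.392, 0.3141, 0.0382]
tool_rot: [0.005, -3.142, -0.0]
contact_force: [-2.2, -0.8, 2.1]
gripper_width: 0.649
grip_force: 1.3
```

Request:
drive_tool([
  {"x":-0.1,"y":0,"z":0,"ax":0,"ay":0,"az":0,"hand":0.3},
])

```text
time_s: 2.23
position: [0.3971, 0.3141, 0.038]
tool_rot: [-0.006, 3.141, 0.0]
contact_force: [-2.7, 0.0, 1.4]
gripper_width: 0.65
grip_force: 1.3
```

Request:
drive_tool([
  {"x":-0.1,"y":0,"z":0,"ax":0,"ay":0,"az":0,"hand":0.3},
])

```text
time_s: 2.32
position: [0.4019, 0.314, 0.0378]
tool_rot: [0.006, -3.141, -0.0]
contact_force: [-2.6, 0.1, 2.0]
gripper_width: 0.654
grip_force: 1.3
```

Request:
drive_tool([
  {"x":-0.1,"y":0,"z":0,"ax":0,"ay":0,"az":0,"hand":0.3},
])

```text
time_s: 2.4
position: [0.4069, 0.314, 0.0377]
tool_rot: [0.006, -3.141, 0.0]
contact_force: [-2.2, 0.2, 2.0]
gripper_width: 0.65
grip_force: 1.3
```

Request:
drive_tool([
  {"x":0.75,"y":0,"z":0,"ax":0,"ay":0,"az":0,"hand":0.3},
  {"x":0.65,"y":0,"z":0,"ax":0,"ay":0,"az":0,"hand":0.3},
  {"x":0,"y":-0.75,"z":0,"ax":0,"ay":0,"az":0,"hand":0.3},
  {"x":0,"y":-0.75,"z":0,"ax":0,"ay":0,"az":0,"hand":0.3},
  {"x":0,"y":-0.75,"z":0,"ax":0,"ay":0,"az":0,"hand":0.3},
  {"x":0,"y":-0.75,"z":0,"ax":0,"ay":0,"az":0,"hand":0.3},
  {"x":0,"y":0,"z":0,"ax":0,"ay":0,"az":0,"hand":0.3},
])

```text
time_s: 2.98
position: [0.3356, 0.1589, 0.0373]
tool_rot: [0.002, -3.139, 0.003]
contact_force: [-0.3, -0.0, -0.1]
gripper_width: 0.65
grip_force: 0.0
```

Request:
drive_tool([
  {"x":-0.3,"y":0,"z":0,"ax":0,"ay":0,"az":0,"hand":0.3},
  {"x":-0.2,"y":0,"z":0,"ax":0,"ay":0,"az":0,"hand":0.3},
  {"x":-0.15,"y":0,"z":0,"ax":0,"ay":0,"az":0,"hand":0.3},
  {"x":-0.12,"y":0,"z":0,"ax":0,"ay":0,"az":0,"hand":0.3},
  {"x":-0.12,"y":0,"z":0,"ax":0,"ay":0,"az":0,"hand":0.3},
])

```text
time_s: 3.4
position: [0.3821, 0.1643, 0.0375]
tool_rot: [0.007, -3.141, 0.0]
contact_force: [-1.4, 0.8, 1.4]
gripper_width: 0.647
grip_force: 0.8
```

Request:
drive_tool([
  {"x":-0.1,"y":0,"z":0,"ax":0,"ay":0,"az":0,"hand":0.3},
])

```text
time_s: 3.48
position: [0.387, 0.1643, 0.0375]
tool_rot: [0.007, -3.141, 0.0]
contact_force: [-1.2, 0.1, -0.2]
gripper_width: 0.651
grip_force: 0.7
```

Request:
drive_tool([
  {"x":-0.1,"y":0,"z":0,"ax":0,"ay":0,"az":0,"hand":0.3},
])

```text
time_s: 3.57
position: [0.3918, 0.1641, 0.0375]
tool_rot: [0.007, -3.141, 0.0]
contact_force: [-0.9, -0.6, 0.8]
gripper_width: 0.645
grip_force: 0.8
```

Request:
drive_tool([
  {"x":-0.1,"y":0,"z":0,"ax":0,"ay":0,"az":0,"hand":0.3},
])

```text
time_s: 3.65
position: [0.3967, 0.164, 0.0374]
tool_rot: [0.006, -3.141, 0.0]
contact_force: [-0.8, 0.1, 1.6]
gripper_width: 0.646
grip_force: 0.8
```

Request:
drive_tool([
  {"x":0.6,"y":0,"z":0,"ax":0,"ay":0,"az":0,"hand":0.3},
  {"x":0.5,"y":0,"z":0,"ax":0,"ay":0,"az":0,"hand":0.3},
  {"x":0,"y":-0.7,"z":0,"ax":0,"ay":0,"az":0,"hand":0.3},
  {"x":0,"y":-0.7,"z":0,"ax":0,"ay":0,"az":0,"hand":0.3},
  {"x":0,"y":-0.7,"z":0,"ax":0,"ay":0,"az":0,"hand":0.3},
  {"x":0,"y":-0.5,"z":0,"ax":0,"ay":0,"az":0,"hand":0.3},
  {"x":0,"y":0,"z":0,"ax":0,"ay":0,"az":0,"hand":0.3},
])

```text
time_s: 4.23
position: [0.3421, 0.0309, 0.0377]
tool_rot: [-0.002, 3.141, -0.001]
contact_force: [0.8, 0.3, -0.6]
gripper_width: 0.652
grip_force: 0.0
```

Request:
drive_tool([
  {"x":-0.4,"y":0,"z":0,"ax":0,"ay":0,"az":0,"hand":0.3},
  {"x":-0.3,"y":0,"z":0,"ax":0,"ay":0,"az":0,"hand":0.3},
  {"x":-0.15,"y":0,"z":0,"ax":0,"ay":0,"az":0,"hand":0.3},
  {"x":-0.12,"y":0,"z":0,"ax":0,"ay":0,"az":0,"hand":0.3},
  {"x":-0.12,"y":0,"z":0,"ax":0,"ay":0,"az":0,"hand":0.3},
])

```text
time_s: 4.65
position: [0.3941, 0.034, 0.037]
tool_rot: [0.006, -3.136, 0.001]
contact_force: [-8.7, -2.9, 7.0]
gripper_width: 0.65
grip_force: 4.4
```

Request:
drive_tool([
  {"x":-0.1,"y":0,"z":0,"ax":0,"ay":0,"az":0,"hand":0.3},
])

```text
time_s: 4.73
position: [0.3992, 0.034, 0.037]
tool_rot: [0.006, -3.137, 0.001]
contact_force: [-8.0, -2.3, 5.2]
gripper_width: 0.65
grip_force: 3.6
```

Request:
drive_tool([
  {"x":-0.1,"y":0,"z":0,"ax":0,"ay":0,"az":0,"hand":0.3},
])

```text
time_s: 4.82
position: [0.4041, 0.0341, 0.037]
tool_rot: [0.006, -3.137, 0.001]
contact_force: [-7.0, -2.3, 5.3]
gripper_width: 0.647
grip_force: 3.8
```

Request:
drive_tool([
  {"x":-0.1,"y":0,"z":0,"ax":0,"ay":0,"az":0,"hand":0.3},
])

```text
time_s: 4.9
position: [0.409, 0.0341, 0.0371]
tool_rot: [0.006, -3.136, 0.001]
contact_force: [-7.3, -3.0, 7.0]
gripper_width: 0.65
grip_force: 4.0
```

Request:
drive_tool([
  {"x":-0.25,"y":0,"z":0,"ax":0,"ay":0,"az":0.1,"hand":0.3},
  {"x":-0.25,"y":0,"z":0,"ax":0,"ay":0,"az":0.1,"hand":0.3},
  {"x":-0.25,"y":0,"z":0,"ax":0,"ay":0,"az":0.1,"hand":0.3},
  {"x":-0.25,"y":0,"z":0,"ax":0,"ay":0,"az":0,"hand":0.3},
  {"x":-0.25,"y":0,"z":0,"ax":0,"ay":0,"az":0,"hand":0.3},
  {"x":-0.25,"y":0,"z":0,"ax":0,"ay":0,"az":0,"hand":0.3},
  {"x":-0.25,"y":0,"z":0,"ax":0,"ay":0,"az":0,"hand":0.3},
  {"x":-0.25,"y":0,"z":0,"ax":0,"ay":0,"az":0,"hand":0.3},
])

```text
time_s: 5.57
position: [0.51, 0.0326, 0.0368]
tool_rot: [-0.042, -3.137, 0.0]
contact_force: [-5.0, 0.7, 1.0]
gripper_width: 0.652
grip_force: 2.4
```

Request:
drive_tool([
  {"x":-0.25,"y":0,"z":0,"ax":0,"ay":0,"az":0,"hand":0.3},
  {"x":-0.25,"y":0,"z":0,"ax":0,"ay":0,"az":0,"hand":0.3},
  {"x":-0.25,"y":0,"z":0,"ax":0,"ay":0,"az":0,"hand":0.3},
  {"x":-0.15,"y":0,"z":0,"ax":0,"ay":0,"az":0,"hand":0.3},
  {"x":-0.1,"y":0,"z":0,"ax":0,"ay":0,"az":0,"hand":0.3},
  {"x":0,"y":0,"z":0,"ax":0,"ay":0,"az":0,"hand":0.3},
])

```text
time_s: 6.07
position: [0.5618, 0.031, 0.0373]
tool_rot: [-0.043, -3.141, -0.0]
contact_force: [-0.9, 0.5, 0.4]
gripper_width: 0.65
grip_force: 0.0
```

```bash
cat >> h.py <<'E'
def cartons():
    for n in('scene','top'):
        P=cloud(shot(n,n+'_last.png')); z=P[...,2]
        m=(z>.072)&(z<.093)&(P[...,0]>.3)&(P[...,0]<.72)&(abs(P[...,1])<.5)
        k,l,s,ce=cv2.connectedComponentsWithStats(m.astype(np.uint8))
        for i in range(1,k):
            if s[i,4]>150:
                q=P[l==i]; r=cv2.minAreaRect((q[:,:2]*1000).astype(np.float32)); print(n,s[i,4],np.round(r[0],1),np.round(r[1]),round(r[2],1))
    s=ctrl.state(); print(s['time_s'],s['position'],s['tool_rot'])
E
python3 -c "
from h import *
cartons()"
```

```text
scene 1051 [459.3 154.8] [106.  98.] 1.7
scene 1266 [467.9 313.7] [110. 101.] 0.7
scene 1539 [614.9  34.4] [105. 126.] 88.6
top 2246 [469.  315.9] [100. 102.] 0.0
top 612 [459.  191.2] [31. 99.] 87.9
6.1667 [0.56184507 0.03081681 0.03756667] [4.33025020e-02 3.14033344e+00 9.25752541e-05]
```

Request:
drive_tool([
  {"x":-0.2,"y":0,"z":0,"ax":0,"ay":0,"az":0,"hand":0.3},
  {"x":-0.2,"y":0,"z":0,"ax":0,"ay":0,"az":0,"hand":0.3},
  {"x":0,"y":0,"z":0,"ax":0,"ay":0,"az":0,"hand":0.3},
  {"x":0.6,"y":0,"z":0,"ax":0,"ay":0,"az":0,"hand":0.3},
  {"x":0,"y":0,"z":-0.6,"ax":0,"ay":0,"az":1,"hand":0.3},
  {"x":0,"y":0,"z":-0.6,"ax":0,"ay":0,"az":1,"hand":0.3},
  {"x":0,"y":0,"z":-0.6,"ax":0,"ay":0,"az":1,"hand":0.3},
])

```text
time_s: 6.75
position: [0.5508, 0.0308, 0.1285]
tool_rot: [-0.543, -3.094, 0.0]
contact_force: [0.6, -0.5, 0.7]
gripper_width: 0.648
grip_force: 0.0
```

Request:
drive_tool([
  {"x":0,"y":0,"z":0,"ax":0,"ay":0,"az":1,"hand":0.3},
  {"x":0,"y":0,"z":0,"ax":0,"ay":0,"az":1,"hand":0.3},
  {"x":0,"y":0,"z":0,"ax":0,"ay":0,"az":1,"hand":0.3},
  {"x":0,"y":0,"z":0,"ax":0,"ay":0,"az":1,"hand":0.3},
  {"x":0,"y":0,"z":0,"ax":0,"ay":0,"az":1,"hand":0.3},
  {"x":0,"y":0,"z":0,"ax":0,"ay":0,"az":1,"hand":0.3},
])

```text
time_s: 7.25
position: [0.5518, 0.0309, 0.1279]
tool_rot: [1.472, 2.774, 0.001]
contact_force: [-0.5, 0.3, -0.4]
gripper_width: 0.648
grip_force: 0.0
```

Request:
drive_tool([
  {"x":0,"y":0,"z":0,"ax":0,"ay":0,"az":1,"hand":0.3},
  {"x":0,"y":0,"z":0,"ax":0,"ay":0,"az":1,"hand":0.3},
  {"x":0,"y":0,"z":0,"ax":0,"ay":0,"az":1,"hand":0.3},
  {"x":0,"y":0,"z":0,"ax":0,"ay":0,"az":1,"hand":0.3},
  {"x":0,"y":0,"z":0,"ax":0,"ay":0,"az":1,"hand":0.3},
  {"x":0,"y":0,"z":0,"ax":0,"ay":0,"az":1,"hand":0.3},
  {"x":0,"y":0,"z":0,"ax":0,"ay":0,"az":0,"hand":0.3},
])

```text
time_s: 7.83
position: [0.5518, 0.0309, 0.1279]
tool_rot: [2.257, 2.184, 0.002]
contact_force: [-0.5, -0.4, 0.5]
gripper_width: 0.65
grip_force: 0.0
```

```bash
python3 -c "
from h import *
cartons()"
```

```text
scene 1204 [458.1 153.5] [109. 100.] 0.7
scene 1256 [470.  314.3] [108. 102.] 0.0
scene 1521 [644.7  35.7] [100. 105.] 88.7
top 2248 [469.1 315.3] [101. 102.] 0.2
top 352 [465.2 115.2] [20. 85.] 90.0
7.9333 [0.5516815  0.03084795 0.12779852] [2.24776878e+00 2.19385819e+00 1.05167759e-03]
```

Request:
drive_tool([
  {"x":0.5,"y":0.46,"z":0,"ax":0,"ay":0,"az":0,"hand":0.3},
  {"x":0.5,"y":0.46,"z":0,"ax":0,"ay":0,"az":0,"hand":0.3},
  {"x":0.5,"y":0.46,"z":0,"ax":0,"ay":0,"az":0,"hand":0.3},
  {"x":0.5,"y":0.46,"z":0,"ax":0,"ay":0,"az":0,"hand":0.3},
  {"x":0,"y":0,"z":0,"ax":0,"ay":0,"az":0,"hand":0.3},
  {"x":0,"y":0,"z":0,"ax":0,"ay":0,"az":0,"hand":0.3},
])

```text
time_s: 8.43
position: [0.647, 0.1294, 0.1272]
tool_rot: [2.247, 2.195, 0.0]
contact_force: [-1.2, -0.5, -1.1]
gripper_width: 0.648
grip_force: 0.0
```

Request:
drive_tool([
  {"x":0,"y":0,"z":0.6,"ax":0,"ay":0,"az":0,"hand":0.3},
  {"x":0,"y":0,"z":0.6,"ax":0,"ay":0,"az":0,"hand":0.3},
  {"x":0,"y":0,"z":0.6,"ax":0,"ay":0,"az":0,"hand":0.3},
  {"x":0,"y":0,"z":0,"ax":0,"ay":0,"az":0,"hand":0.3},
  {"x":0,"y":0,"z":0,"ax":0,"ay":0,"az":0,"hand":0.3},
])

```text
time_s: 8.85
position: [0.6444, 0.1272, 0.0365]
tool_rot: [-2.25, -2.19, 0.005]
contact_force: [-0.7, 0.2, -0.1]
gripper_width: 0.65
grip_force: 0.0
```

```bash
python3 -c "
from h import *
cartons()"
```

```text
scene 172 [460.7 193.8] [ 21. 102.] 89.6
scene 1256 [469.7 313.3] [106. 101.] 0.6
scene 1524 [643.8  35.9] [100. 107.] 88.0
top 1804 [643.7  35.2] [ 96. 101.] 88.8
top 300 [490.8 360.1] [32. 79.] 63.1
8.95 [0.64704947 0.12789573 0.03932122] [2.25098716e+00 2.19008153e+00 2.10565416e-03]
```

Request:
drive_tool([
  {"x":-0.3,"y":-0.08,"z":0,"ax":0,"ay":0,"az":0,"hand":0.3},
  {"x":-0.2,"y":0,"z":0,"ax":0,"ay":0,"az":0,"hand":0.3},
  {"x":-0.3,"y":-0.01,"z":0,"ax":0,"ay":0,"az":0,"hand":0.3},
  {"x":-0.3,"y":-0.01,"z":0,"ax":0,"ay":0,"az":0,"hand":0.3},
  {"x":-0.3,"y":-0.01,"z":0,"ax":0,"ay":0,"az":0,"hand":0.3},
  {"x":-0.3,"y":-0.01,"z":0,"ax":0,"ay":0,"az":0,"hand":0.3},
  {"x":-0.3,"y":-0.01,"z":0,"ax":0,"ay":0,"az":0,"hand":0.3},
  {"x":-0.3,"y":-0.01,"z":0,"ax":0,"ay":0,"az":0,"hand":0.3},
])

```text
time_s: 9.62
position: [0.6372, 0.0127, 0.0393]
tool_rot: [2.252, 2.189, 0.005]
contact_force: [0.5, 6.5, 3.4]
gripper_width: 0.646
grip_force: 3.3
```

Request:
drive_tool([
  {"x":-0.3,"y":-0.01,"z":0,"ax":0,"ay":0,"az":0,"hand":0.3},
  {"x":-0.3,"y":-0.01,"z":0,"ax":0,"ay":0,"az":0,"hand":0.3},
  {"x":-0.3,"y":-0.01,"z":0,"ax":0,"ay":0,"az":0,"hand":0.3},
  {"x":-0.3,"y":-0.01,"z":0,"ax":0,"ay":0,"az":0,"hand":0.3},
  {"x":-0.3,"y":-0.01,"z":0,"ax":0,"ay":0,"az":0,"hand":0.3},
  {"x":-0.3,"y":-0.01,"z":0,"ax":0,"ay":0,"az":0,"hand":0.3},
  {"x":-0.2,"y":-0.01,"z":0,"ax":0,"ay":0,"az":0,"hand":0.3},
  {"x":0,"y":0,"z":0,"ax":0,"ay":0,"az":0,"hand":0.3},
])

```text
time_s: 10.28
position: [0.6302, -0.0889, 0.039]
tool_rot: [2.253, 2.187, 0.002]
contact_force: [-0.7, -0.9, -0.2]
gripper_width: 0.653
grip_force: 0.0
```

```bash
python3 -c "
from h import *
cartons()"
```

```text
scene 1197 [460.7 153.3] [106. 100.] 1.5
scene 1266 [470.2 313.6] [101. 107.] 89.9
scene 946 [ 632.6 -168.1] [ 70. 106.] 88.6
top 211 [ 635.5 -169.9] [51. 25.] 81.7
top 2251 [468.9 315.9] [100. 102.] 0.0
top 2191 [458.9 155.5] [101.  98.] 89.9
10.3833 [ 0.62979956 -0.08745264  0.03825961] [2.25290096e+00 2.18846490e+00 4.14780999e-04]
```

View pics/top_last.png

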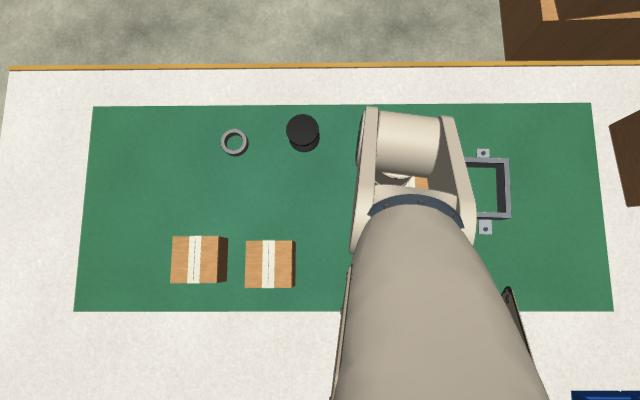

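```bash
python3 - <<'E'
from h import *
c=shot('scene','s2.png'); P=cloud(c); z=P[...,2]
q=P[(z>.078)&(z<.088)&(P[...,0]>.56)&(P[...,0]<.71)&(P[...,1]<-.09)&(P[...,1]>-.3)]
for lo in np.arange(-.23,-.1,.012):
    s=q[(q[:,1]>lo)&(q[:,1]<lo+.012)]
    if len(s)>5: print(round(lo+.006,3),np.percentile(s[:,0],[2,98]).round(4))
for lo in np.arange(.57,.7,.012):
    s=q[(q[:,0]>lo)&(q[:,0]<lo+.012)]
    if len(s)>5: print('x',round(lo+.006,3),np.percentile(s[:,1],[2,98]).round(4))
cv2.imwrite('pics/s2c.png',cv2.resize(c['image'][100:300,100:400],None,fx=2.5,fy=2.5))
E
```

```text
-0.2 [0.585  0.6819]
-0.188 [0.5827 0.6822]
-0.176 [0.5864 0.6821]
-0.164 [0.5858 0.6833]
-0.152 [0.5846 0.6835]
-0.14 [0.5827 0.6845]
-0.128 [0.5833 0.6834]
-0.116 [0.5988 0.617 ]
-0.104 [0.5994 0.6185]
x 0.576 [-0.195  -0.1344]
x 0.588 [-0.1999 -0.1334]
x 0.6 [-0.1993 -0.0964]
x 0.612 [-0.1999 -0.1037]
x 0.624 [-0.1993 -0.1353]
x 0.636 [-0.2014 -0.1387]
x 0.648 [-0.2006 -0.1417]
x 0.66 [-0.202  -0.1417]
x 0.672 [-0.2014 -0.1398]
x 0.684 [-0.2021 -0.1352]
```

View pics/s2c.png

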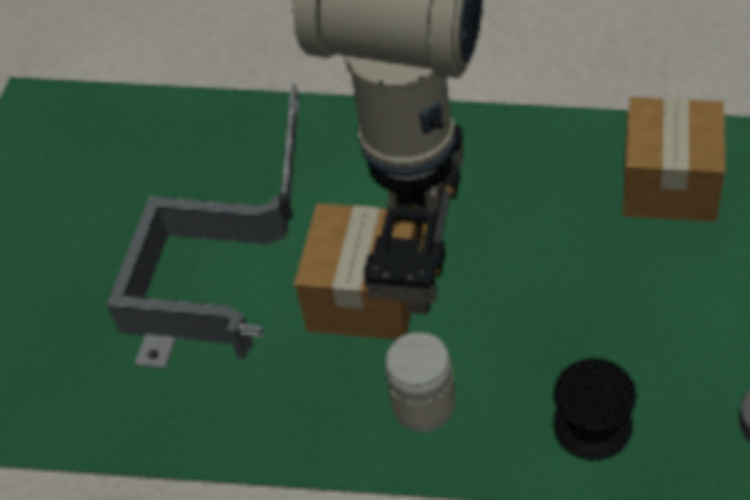

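Request:
drive_tool([
  {"x":-0.2,"y":0.01,"z":0,"ax":0,"ay":0,"az":0,"hand":0.3},
  {"x":-0.3,"y":0.01,"z":0,"ax":0,"ay":0,"az":0,"hand":0.3},
  {"x":-0.3,"y":0.01,"z":0,"ax":0,"ay":0,"az":0,"hand":0.3},
  {"x":-0.3,"y":0.01,"z":0,"ax":0,"ay":0,"az":0,"hand":0.3},
  {"x":-0.3,"y":0.01,"z":0,"ax":0,"ay":0,"az":0,"hand":0.3},
  {"x":-0.3,"y":0.01,"z":0,"ax":0,"ay":0,"az":0,"hand":0.3},
])

```text
time_s: 10.93
position: [0.6306, -0.1708, 0.0378]
tool_rot: [-2.251, -2.19, -0.001]
contact_force: [0.7, 6.2, 3.8]
gripper_width: 0.652
grip_force: 3.4
```

Request:
drive_tool([
  {"x":-0.3,"y":0,"z":0,"ax":0,"ay":0,"az":0,"hand":0.3},
  {"x":-0.3,"y":0,"z":0,"ax":0,"ay":0,"az":0,"hand":0.3},
  {"x":-0.2,"y":0,"z":0,"ax":0,"ay":0,"az":0,"hand":0.3},
  {"x":-0.2,"y":0,"z":0,"ax":0,"ay":0,"az":0,"hand":0.3},
])

```text
time_s: 11.27
position: [0.6292, -0.2209, 0.0378]
tool_rot: [-2.251, -2.19, -0.001]
contact_force: [0.4, 8.3, 4.4]
gripper_width: 0.648
grip_force: 3.7
```

Request:
drive_tool([
  {"x":-0.2,"y":0,"z":0,"ax":0,"ay":0,"az":0,"hand":0.3},
  {"x":-0.15,"y":0,"z":0,"ax":0,"ay":0,"az":0,"hand":0.3},
  {"x":-0.15,"y":0,"z":0,"ax":0,"ay":0,"az":0,"hand":0.3},
])

```text
time_s: 11.52
position: [0.6285, -0.2456, 0.0378]
tool_rot: [-2.251, -2.19, -0.001]
contact_force: [1.4, 7.9, 3.7]
gripper_width: 0.652
grip_force: 3.8
```

Request:
drive_tool([
  {"x":-0.1,"y":0,"z":0,"ax":0,"ay":0,"az":0,"hand":0.3},
  {"x":-0.07,"y":0,"z":0,"ax":0,"ay":0,"az":0,"hand":0.3},
])

```text
time_s: 11.68
position: [0.6282, -0.2542, 0.0378]
tool_rot: [-2.251, -2.19, -0.001]
contact_force: [0.1, 8.2, 4.6]
gripper_width: 0.65
grip_force: 3.9
```

Request:
drive_tool([
  {"x":-0.04,"y":0,"z":0,"ax":0,"ay":0,"az":0,"hand":0.3},
  {"x":-0.04,"y":0,"z":0,"ax":0,"ay":0,"az":0,"hand":0.3},
])

```text
time_s: 11.85
position: [0.6281, -0.2577, 0.0378]
tool_rot: [-2.251, -2.19, -0.001]
contact_force: [-0.1, 7.2, 3.8]
gripper_width: 0.651
grip_force: 3.8
```

Request:
drive_tool([
  {"x":-0.05,"y":0,"z":0,"ax":0,"ay":0,"az":0,"hand":0.3},
  {"x":-0.03,"y":0,"z":0,"ax":0,"ay":0,"az":0,"hand":0.3},
])

```text
time_s: 12.02
position: [0.6281, -0.2618, 0.0378]
tool_rot: [-2.251, -2.19, -0.001]
contact_force: [-0.3, 7.2, 3.7]
gripper_width: 0.647
grip_force: 3.8
```

Request:
drive_tool([
  {"x":-0.04,"y":0,"z":0,"ax":0,"ay":0,"az":0,"hand":0.3},
])

```text
time_s: 12.1
position: [0.6283, -0.2624, 0.0379]
tool_rot: [-2.251, -2.188, -0.004]
contact_force: [3.2, 21.7, 8.4]
gripper_width: 0.65
grip_force: 11.1
```

Request:
drive_tool([
  {"x":-0.03,"y":0,"z":0,"ax":0,"ay":0,"az":0,"hand":0.3},
])

```text
time_s: 12.18
position: [0.6284, -0.2625, 0.0379]
tool_rot: [-2.251, -2.186, -0.006]
contact_force: [3.4, 27.6, 9.8]
gripper_width: 0.649
grip_force: 13.8
```

Request:
drive_tool([
  {"x":0.6,"y":0,"z":0,"ax":0,"ay":0,"az":0,"hand":0.3},
  {"x":0,"y":0,"z":-0.7,"ax":0,"ay":0,"az":0,"hand":-1},
  {"x":0,"y":0,"z":-0.7,"ax":0,"ay":0,"az":0,"hand":-1},
  {"x":0,"y":0,"z":-0.7,"ax":0,"ay":0,"az":0,"hand":-1},
  {"x":-0.28,"y":-0.64,"z":0,"ax":0,"ay":0,"az":0,"hand":-1},
  {"x":-0.28,"y":-0.64,"z":0,"ax":0,"ay":0,"az":0,"hand":-1},
  {"x":-0.28,"y":-0.64,"z":0,"ax":0,"ay":0,"az":0,"hand":-1},
  {"x":-0.28,"y":-0.64,"z":0,"ax":0,"ay":0,"az":0,"hand":-1},
])

```text
time_s: 12.85
position: [0.4977, -0.289, 0.1427]
tool_rot: [2.25, 2.192, -0.001]
contact_force: [-0.4, -0.8, -0.3]
gripper_width: 0.164
grip_force: 0.0
```

Request:
drive_tool([
  {"x":-0.28,"y":-0.64,"z":0,"ax":0,"ay":0,"az":0,"hand":-1},
  {"x":-0.28,"y":-0.64,"z":0,"ax":0,"ay":0,"az":0,"hand":-1},
  {"x":0,"y":0,"z":0,"ax":0,"ay":0,"az":0,"hand":-1},
  {"x":0,"y":0,"z":0,"ax":0,"ay":0,"az":0,"hand":-1},
  {"x":0,"y":0,"z":0,"ax":0,"ay":0,"az":0,"hand":-1},
])

```text
time_s: 13.27
position: [0.435, -0.3153, 0.1429]
tool_rot: [2.252, 2.189, 0.0]
contact_force: [0.1, -0.0, -0.2]
gripper_width: 0.002
grip_force: 0.0
```

```bash
python3 -c "
from h import *
cartons()
P=cloud(shot('top','t5.png')); z=P[...,2]
q=P[(z>.075)&(z<.09)&(P[...,0]>.55)&(P[...,0]<.72)&(P[...,1]<-.2)&(P[...,1]>-.4)]
print(len(q),q[:,:2].min(0),q[:,:2].max(0),cv2.minAreaRect((q[:,:2]*1000).astype(np.float32)))
"
```

```text
scene 1191 [458.8 153.8] [109. 100.] 0.4
scene 1262 [469.4 313.6] [108. 100.] 0.1
scene 1479 [ 632.1 -324.7] [102. 106.] 88.4
top 2150 [ 630.7 -322.9] [101. 101.] 88.6
top 2253 [469.  315.4] [101. 101.] 0.0
top 2193 [459.  155.6] [101.  98.] 90.0
13.3667 [ 0.43557751 -0.3149269   0.14271339] [2.25054800e+00 2.19093856e+00 2.93280012e-04]
2125 [ 0.5793813  -0.37473035] [ 0.68131441 -0.27160076] ((630.7787475585938, -323.1418151855469), (101.43720245361328, 101.0574722290039), 88.75875854492188)
```

Request:
drive_tool([
  {"x":0,"y":0,"z":0.7,"ax":0,"ay":0,"az":0,"hand":-1},
  {"x":0,"y":0,"z":0.7,"ax":0,"ay":0,"az":0,"hand":-1},
  {"x":0,"y":0,"z":0.7,"ax":0,"ay":0,"az":0,"hand":-1},
  {"x":0,"y":0,"z":0,"ax":0,"ay":0,"az":0,"hand":-1},
  {"x":0,"y":0,"z":0,"ax":0,"ay":0,"az":0,"hand":-1},
])

```text
time_s: 13.83
position: [0.4339, -0.3138, 0.0364]
tool_rot: [-2.248, -2.189, 0.001]
contact_force: [0.1, 0.5, 1.0]
gripper_width: 0.004
grip_force: 0.0
```

Request:
drive_tool([
  {"x":0.5,"y":-0.1,"z":0,"ax":0,"ay":0,"az":0,"hand":-1},
  {"x":0.5,"y":-0.06,"z":0,"ax":0,"ay":0,"az":0,"hand":-1},
  {"x":0.5,"y":0,"z":0,"ax":0,"ay":0,"az":0,"hand":-1},
  {"x":0.5,"y":0.06,"z":0,"ax":0,"ay":0,"az":0,"hand":-1},
  {"x":0.5,"y":0.16,"z":0,"ax":0,"ay":0,"az":0,"hand":-1},
  {"x":0.5,"y":0.28,"z":0,"ax":0,"ay":0,"az":0,"hand":-1},
])

```text
time_s: 14.33
position: [0.4568, -0.1648, 0.0402]
tool_rot: [2.25, 2.188, 0.002]
contact_force: [-1.1, -1.7, 0.2]
gripper_width: 0.006
grip_force: 0.4
```

Request:
drive_tool([
  {"x":0.42,"y":0.4,"z":0,"ax":0,"ay":0,"az":0,"hand":-1},
  {"x":0.32,"y":0.48,"z":0,"ax":0,"ay":0,"az":0,"hand":-1},
  {"x":0.2,"y":0.52,"z":0,"ax":0,"ay":0,"az":0,"hand":-1},
  {"x":0.06,"y":0.52,"z":0,"ax":0,"ay":0,"az":0,"hand":-1},
  {"x":-0.04,"y":0.52,"z":0,"ax":0,"ay":0,"az":0,"hand":-1},
  {"x":-0.16,"y":0.52,"z":0,"ax":0,"ay":0,"az":0,"hand":-1},
  {"x":-0.26,"y":0.48,"z":0,"ax":0,"ay":0,"az":0,"hand":-1},
  {"x":-0.36,"y":0.42,"z":0,"ax":0,"ay":0,"az":0,"hand":-1},
])

```text
time_s: 15.0
position: [0.6521, -0.1613, 0.041]
tool_rot: [2.248, 2.191, 0.003]
contact_force: [0.2, -0.4, -0.2]
gripper_width: 0.009
grip_force: 0.3
```

Request:
drive_tool([
  {"x":-0.48,"y":0.34,"z":0,"ax":0,"ay":0,"az":0,"hand":-1},
  {"x":-0.36,"y":0.16,"z":0,"ax":0,"ay":0,"az":0,"hand":-1},
  {"x":-0.2,"y":0.04,"z":0,"ax":0,"ay":0,"az":0,"hand":-1},
  {"x":0,"y":0,"z":0,"ax":0,"ay":0,"az":0,"hand":-1},
])

```text
time_s: 15.33
position: [0.6759, -0.2166, 0.04]
tool_rot: [2.251, 2.187, 0.002]
contact_force: [0.2, 1.1, 0.7]
gripper_width: 0.003
grip_force: 0.0
```

```bash
python3 - <<'E'
from h import *
c=shot('scene','s6.png'); print(ctrl.state()['position'])
cv2.imwrite('pics/s6c.png',cv2.resize(c['image'][100:300,100:400],None,fx=2.5,fy=2.5))
E
```

```text
[ 0.67483029 -0.21517965  0.03933122]
```

View pics/s6c.png

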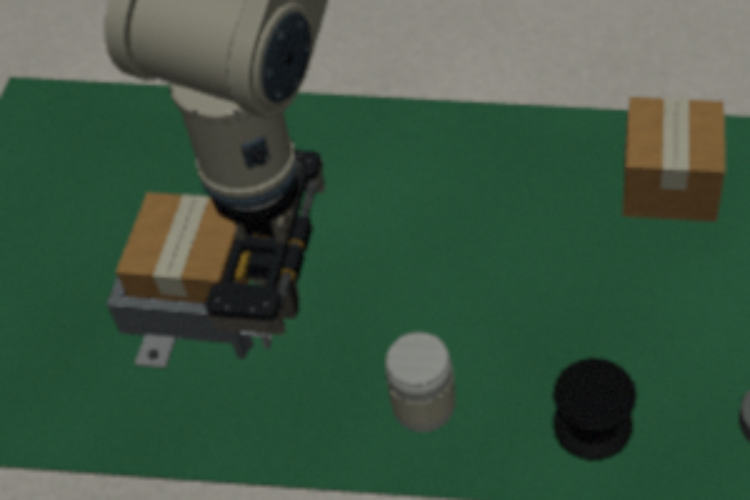

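Request:
drive_tool([
  {"x":-0.15,"y":0,"z":0,"ax":0,"ay":0,"az":0,"hand":-1},
  {"x":-0.1,"y":0,"z":0,"ax":0,"ay":0,"az":0,"hand":-1},
  {"x":-0.06,"y":0,"z":0,"ax":0,"ay":0,"az":0,"hand":-1},
])

```text
time_s: 15.63
position: [0.6736, -0.23, 0.038]
tool_rot: [-2.252, -2.191, 0.0]
contact_force: [-0.4, 1.0, 0.9]
gripper_width: 0.006
grip_force: 0.2
```

Request:
drive_tool([
  {"x":-0.06,"y":0,"z":0,"ax":0,"ay":0,"az":0,"hand":-1},
])

```text
time_s: 15.72
position: [0.6735, -0.233, 0.0378]
tool_rot: [-2.252, -2.19, 0.0]
contact_force: [0.7, 0.3, 0.7]
gripper_width: 0.004
grip_force: 0.2
```

Request:
drive_tool([
  {"x":-0.04,"y":0,"z":0,"ax":0,"ay":0,"az":0,"hand":-1},
])

```text
time_s: 15.8
position: [0.6735, -0.2347, 0.0377]
tool_rot: [-2.252, -2.189, -0.001]
contact_force: [0.9, 11.2, 3.2]
gripper_width: 0.005
grip_force: 5.9
```

Request:
drive_tool([
  {"x":-0.02,"y":0,"z":0,"ax":0,"ay":0,"az":0,"hand":-1},
  {"x":0.2,"y":0,"z":0,"ax":0,"ay":0,"az":0,"hand":-1},
  {"x":0.6,"y":0,"z":0,"ax":0,"ay":0,"az":0,"hand":-1},
  {"x":0,"y":0,"z":-0.8,"ax":0,"ay":0,"az":0,"hand":-1},
  {"x":0,"y":0,"z":-0.8,"ax":0,"ay":0,"az":0,"hand":-1},
  {"x":0,"y":0,"z":-0.8,"ax":0,"ay":0,"az":0,"hand":-1},
])

```text
time_s: 16.3
position: [0.6741, -0.1949, 0.1581]
tool_rot: [-2.25, -2.19, 0.002]
contact_force: [1.7, -0.2, -0.4]
gripper_width: 0.004
grip_force: 0.0
```

Request:
drive_tool([
  {"x":0.8,"y":0,"z":-0.2,"ax":0,"ay":0,"az":0,"hand":-1},
  {"x":0.8,"y":0,"z":0,"ax":0,"ay":0,"az":0,"hand":-1},
  {"x":0.8,"y":-0.3,"z":0,"ax":0,"ay":0,"az":0,"hand":-1},
  {"x":0.8,"y":-0.3,"z":0,"ax":0,"ay":0,"az":0,"hand":-1},
  {"x":0.8,"y":-0.3,"z":0,"ax":0,"ay":0,"az":0,"hand":-1},
  {"x":0,"y":0,"z":0,"ax":0,"ay":0,"az":0,"hand":-1},
  {"x":0,"y":0,"z":0,"ax":0,"ay":0,"az":0,"hand":-1},
])

```text
time_s: 16.88
position: [0.6357, 0.0043, 0.1677]
tool_rot: [2.248, 2.195, -0.001]
contact_force: [1.1, 0.5, -0.2]
gripper_width: 0.003
grip_force: 0.0
```

```bash
python3 - <<'E'
from h import *
cartons()
for n in('top','scene'):
    P=cloud(shot(n)); z=P[...,2]
    q=P[(z>.042)&(z<.06)&(P[...,0]>.57)&(P[...,0]<.70)&(P[...,1]>-.258)&(P[...,1]<-.22)]
    p=np.polyfit(q[:,0],q[:,1],1); print(n,len(q),p[0],np.polyval(p,[.555,.70]))
c=shot('top'); cv2.imwrite('pics/e.png',cv2.resize(c['image'][120:270,400:560],None,fx=4,fy=4)[:600])
E
```

```text
scene 1197 [460.  153.5] [106. 100.] 0.5
scene 1263 [469.9 313.6] [107. 101.] 0.1
scene 1478 [ 632.2 -324.5] [102. 104.] 88.3
top 2153 [ 630.9 -323.3] [103. 101.] 88.6
top 2254 [468.9 315.6] [102. 101.] 89.9
top 1048 [458.9 177.1] [98. 57.] 1.2
16.9833 [0.63674122 0.00176522 0.16771065] [ 2.25071997e+00  2.19065654e+00 -1.08150685e-04]
top 204 -0.04560218584721401 [-0.24173654 -0.24834886]
scene 153 -0.024397013787663922 [-0.24477961 -0.24831717]
```

View pics/e.png

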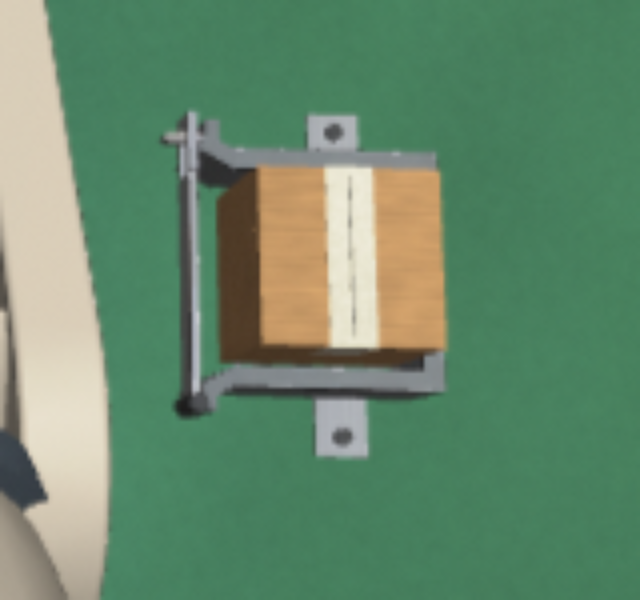

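The picture shows the carton home in the bay. The hasp runs from its pin at (192,402) to (190,120), with the staple poking through its slot at (175,137).

```bash
python3 -c "
from station import ctrl
print(ctrl.finish_job())"
```

```text
the job is handed in; nothing more can be done
None
```

The heavy carton was the one nearest the bay; it is fully home against the back stop, the hasp is shut over its staple, the two light cartons moved about 3.5 cm each (limit 6 cm), and the job is handed in with no verdict returned.

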